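# Seat the block and snap the toggle clamp shut

### The arm

A 6-joint arm with a two-finger parallel gripper is mounted at the origin on a cart in front of the work surface, level with it; the furniture and walls round the work are solid. World frame = base frame: x ahead of the robot, y to its left, z up, the work surface at z = 0. Lengths are in m, angles in rad, forces in N, time in s.
With the tool pointing down it reaches from about 0.35 to 0.975 m from the base axis. Payload 4.9 kg.
Tool frame: the origin (TCP) lies at the very end of the fingers, on their centre line; the grasp point (between the pads) lies 19 mm behind it; z points along the fingers, y is the line along which they close (so a half turn about z gives the same grasp; the last joint's range is limited). The gripper opens to 85 mm and grips with 20 to 120 N. Pads are 22 mm wide; open, the fingers measure 114 mm over their backs; the gripper's body (76 mm by 85 mm) begins 54 mm behind the grasp point. The pads swing forward as they close: fully open they stand 13 mm farther back than shut.
Start: joints at [-1.423, 0.053, 1.613, -0, 1.476, -0.119], TCP at [0.165, -0.603, 0.231] pointing down, gripper open.
Joint ranges: [-3.01, 3.01], [-1.01, 2.22], [0.06, 2.58], [-1.02, 4.17], [0.09, 2.62], [-3.14, 3.14]. Speed limits (rad/s): [2.57, 2.57, 3.14, 3.14, 3.14, 3.14].

### API

Orientations are given as a unit quaternion [x, y, z, w].
In Python, from bench import env gives the robot as it stands. The module is installed in compiled form; this text tells all that it offers.
- The arm moves only by the tool servo_tool, never from a script. Its argument "motion" is a list that holds one entry, the list of rows, each a list of 7 numbers: the turn, a rotation vector about the tool's x, y, z in rad, then the shift along the tool's x, y, z in cm, then the opening, from -1 (shut) to 1 (fully open). In form: [[[rx, ry, rz, dx, dy, dz, fingers], ...]]. A call has 1 to 8 rows; each row is the pose to reach, as a shift and turn from the pose commanded when the call began, along the tool's axes at that moment; what a row does not reach only later rows make up. A row lasts 1/10 s, in which the tool goes at most 50 mm and 8.59 degrees, less where a joint would pass 70% of its speed; a pose out of reach is approached as far as the arm can. A call with a gripper value outside its range is refused whole. The fingers move at their own pace and stop on an object; the grip force is fixed at half the most. Time passes only in rows, so rows that repeat a pose let the fingers close. It gives the time, the measured TCP pose, the force, the opening and the grip force at its end, in the units of the state.
- env.sense(): the state, without advancing time (a new reading comes with each control period).
- env.get_image(name): name is "scene" or "top" or "wrist"; returns the picture (480x640x3 uint8, red, green, blue); there is no depth.
- env.camera_model(name): a dict with "intrinsics" (3x3 intrinsics, pixels), "extrinsics" (4x4, takes a point from world to camera coordinates). Camera axes: x right, y down, z forward; pixel columns grow to the right and rows downward; lengths in m; the calibration is good to about 2 mm. A picture is of the moment at which its call begins: read the wrist's pose just before it. camera_model takes no time and is no camera call; for the wrist camera it gives the pose at the moment of the call.
- env.close_job(): hands the job in; it is judged then, once.
Trained networks look in the newest picture that a camera, given by its name, has taken for a name from the list of things; names that differ only in an ending like _2 or _b are one class to them, and where a whole thing is asked for, a point or a joint stands for the part that bears it (a point fixed in the world has none). Each returns a list of dicts, best first, with "score" (0 to 1); they miss things now and then, are a little off and sometimes report something else, mostly with a low value. They report only what shows in the picture. A call takes as long as a camera call. They do not tell look-alikes from the thing itself.
- env.recognise(camera, query): "position" ([column, row] in pixels, amid what is visible of it).
- env.place_of(camera, query): "position" ([column, row] in pixels: a listed point, or the origin of a listed thing).
The state is a dict: "clock": time; "joint_pos": joint angles; "joint_velocities": joint speeds; "effort": joint torques, N m; "position": TCP position; "tool_rot": TCP orientation; "force": force on the tool from outside, world axes, zero at the start; "wrist_torque": the same for the moment, N m; "grip_width": finger opening in m; "grip_force": force on a finger pad.
Only numpy, scipy, OpenCV 4.12 (cv2) and the standard library are available. Lean on these libraries where they do the work, as an engineer would, in place of code of your own. Each camera call takes 0.05 s, during which the arm holds its last target. There are 200 camera calls.

### The job

With the fingertips, and without lifting it, push the wooden block along its channel until it butts fully against the end stop, while the toggle clamp still stands open. Then push the clamp's red handle over past its centre so that it snaps shut and the rubber pad holds the block down against the jig. Leave the screwdriver, tape measure and pencil beside the jig where they lie.

Things in the scene. Friction and masses are not known exactly. Their poses are not given: they have to be found in the camera images.
- jig: fixed plywood jig 290 x 150 x 18 mm thick; origin: centre of its underside on the bench. Its x runs along the channel, from the open end (-x) to the end stop and clamp (+x). Channel: two rails 10 mm high above the plywood, 53 mm apart, x = -143 to 0 mm. The steel clamp stands behind the stop on the centre line y = 0, x = 26 to 90 mm, its bracket 76 mm above the bench
- stop_face (a point): point on the face of the wooden end stop (22 mm high above the plywood, 77 mm wide, face at jig x = 0), on the channel's centre line, 36 mm above the bench (half-way up the block); its axes are the jig's. The block is home when its leading end touches this plane
- block_center (a point): centre of the loose wooden block (50 wide x 75 long x 36 mm high, 0.05 to 0.11 kg) lying on the plywood in the channel, top 54 mm above the bench; its long side (its own y) runs along the channel. It starts with its leading end 30 to 52 mm short of the stop and slides freely. Home: its centre 37.5 mm before the stop face
- handle (a joint): angle of the clamp's handle, rad: 0 = open, leaning back toward the jig's +x end, 0.50 rad from upright; grows as it is pushed toward -x (toward the block), 0.50 = upright. A spring drives it away from its centre at about 0.5: short of that it falls back open, beyond it snaps by itself to shut, about 1.05 with the block under the pad. Takes 5 to 10 N at the tip
- handle_pivot (a point): the handle's pivot axis (along the jig's y), at jig x = 70 mm, y = 0, 63 mm above the bench
- handle_tip (a point): outer end of the red plastic handle, 97 mm from its pivot; the grip is about 20 mm thick and covers the outer 60 mm. Open, the tip lies at jig x = 117 mm, 148 mm above the bench; shut, about x = 19 mm, 146 mm above it
- clamp_pad (a point): underside of the black rubber pad (20 mm wide) at the end of the clamp's steel arm; the arm stands nearly upright (top about 150 mm above the bench) when open, is linked to the handle, and swings down toward -x as the handle is pushed over. Shut, the pad sits on the block's top at jig x = -35 mm, 54 mm above the bench
- yellow_screwdriver: loose screwdriver with yellow handle, 135 mm long, 24 mm high, lying on the bench beside the jig on its -y side; origin at the centre of its underside; leave alone
- tape_measure: loose yellow tape measure, 37 x 70 x 64 mm high, on the bench beside the jig on its -y side; origin at the centre of its underside; leave alone
- red_pencil: loose red pencil, 173 mm long, 7 mm high, lying on the bench beside the jig on its +y side; origin at the centre of its underside; leave alone
Mind the look-alikes: they are no part of the job. Of the things like the part that bears block_center, leave any that is purple; of the rest the smaller one is meant.

How it is judged:
By the outcome, as a careful person would: the job done as asked, in the order asked, and still so for the second after the job is handed in, with the robot touching nothing.
It also fails if it takes over 48 s, if anything falls off the work surface, if the arm or the gripper's body presses on something with over 40 N, if the wrist force passes 120 N, or if a joint passes its speed limit or range.

## Working session

There is one attempt and no reset: what is moved stays moved. The work goes in short steps, Python scripts to look and compute and a tool call to move; the robot and the scene stay as the last step left them, time stands still between calls to the robot, and variables do not carry over. Pictures are saved under pics/ and viewed, at most 10 in all, crops included, and the job is handed in when it is done.

Besides the shell and the picture viewer there is one more tool, called as name(argument=value, ...) on one line, values as JSON. servo_tool: Moves the arm, as the interface text tells. Its arguments: {"type":"object","properties":{"motion":{"type":"array","items":{"type":"array","items":{"type":"array","items":{"type":"number"}}}}},"required":["motion"]}

```bash
mkdir -p pics; python3 - <<'E'
from bench import env
import cv2,numpy as np
for c in("scene","top"):
    im=env.get_image(c); cv2.imwrite(f"pics/{c}0.png",im[:,:,::-1])
    for q in("jig","stop_face","block_center","handle_pivot","handle_tip","clamp_pad"):
        print(c,q,[(np.round(d["position"]),round(d["score"],2)) for d in env.place_of(c,q)][:4])
    m=env.camera_model(c);print(m["intrinsics"].tolist(),np.round(m["extrinsics"],3).tolist())
s=env.sense();print(s["clock"],s["position"],s["tool_rot"])
E
```

```text
scene jig [(array([344., 290.]), 0.68)]
scene stop_face [(array([343., 274.]), 0.76), (array([347., 287.]), 0.4)]
scene block_center [(array([306., 273.]), 0.61), (array([302., 226.]), 0.58)]
scene handle_pivot [(array([377., 260.]), 0.65)]
scene handle_tip [(array([403., 222.]), 0.95)]
scene clamp_pad [(array([344., 288.]), 0.73)]
[[587.7288216720617, 0.0, 322.186845763981], [0.0, 587.7288216720617, 234.96542904612716], [0.0, 0.0, 1.0]] [[-0.956, 0.295, 0.01, 0.502], [0.13, 0.45, -0.883, -0.009], [-0.265, -0.843, -0.469, 1.44], [0.0, 0.0, 0.0, 1.0]]
top jig [(array([296., 262.]), 0.87)]
top stop_face [(array([297., 260.]), 0.61)]
top block_center [(array([308., 224.]), 0.73), (array([429., 251.]), 0.57), (array([395., 154.]), 0.55)]
top handle_pivot [(array([286., 299.]), 0.76)]
top handle_tip [(array([276., 330.]), 0.68), (array([296., 260.]), 0.24)]
top clamp_pad [(array([290., 270.]), 0.78)]
[[579.2987941704043, 0.0, 314.2583822652358], [0.0, 579.2987941704043, 239.54756571764386], [0.0, 0.0, 1.0]] [[0.008, -1.0, 0.003, 0.074], [-0.996, -0.008, -0.09, 0.557], [0.09, -0.002, -0.996, 1.029], [0.0, 0.0, 0.0, 1.0]]
0.7 [ 0.16480113 -0.60288008  0.23134756] [9.91114297e-01 1.33012970e-01 1.32375969e-05 2.43790640e-05]
```

View pics/scene0.png

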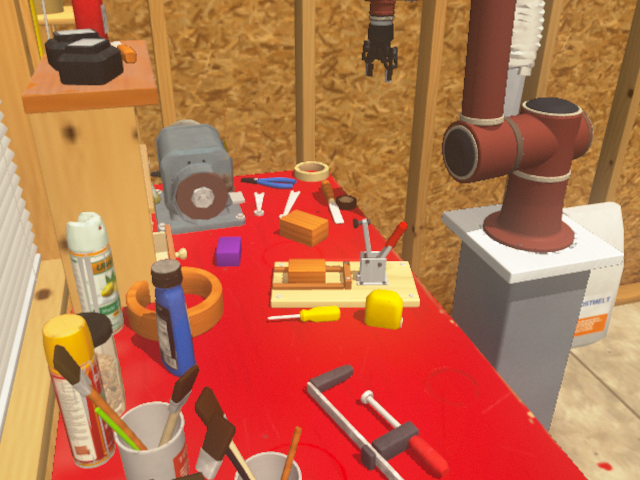

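View pics/top0.png

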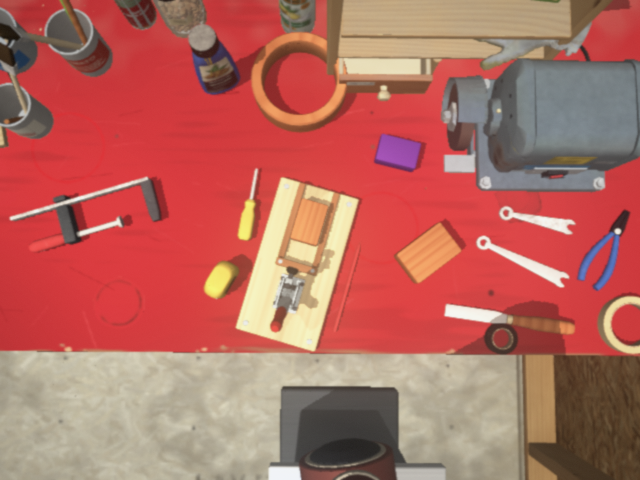

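The top view shows the jig at about (297,262), its block at (311,222), and the clamp toward the robot with the red handle tip at (276,326). The look-alikes at (429,251), a larger orange block, and (398,153), purple, lie off the jig. The scene view agrees, with the block at (306,271).

```bash
cat > h.py <<'E'
from bench import env
import numpy as np
from scipy.optimize import least_squares
from scipy.spatial.transform import Rotation as R
P={"jig":(0,0,0),"stop_face":(0,0,.036),"handle_pivot":(.07,0,.063),"handle_tip":(.117,0,.148)}
def proj(c,p):
    m=env.camera_model(c);q=m["intrinsics"]@(m["extrinsics"]@np.r_[p,1])[:3];return q[:2]/q[2]
def w(j,p): c,s=np.cos(j[2]),np.sin(j[2]);return np.array([j[0]+c*p[0]-s*p[1],j[1]+s*p[0]+c*p[1],p[2]])
E
python3 - <<'E'
from h import *
O=[]
for c in("scene","top"):
    env.get_image(c)
    for q in P:
        r=env.place_of(c,q)
        if r:O.append((c,q,np.array(r[0]["position"])))
    r=env.place_of(c,"block_center");print(c,[d["position"] for d in r])
    j0=r
    b=min((d["position"] for d in r),key=lambda p:abs(p[0]-307)+abs(p[1]-(273 if c=="scene" else 224)))
    O.append((c,"b",np.array(b)))
def f(v):
    return np.concatenate([proj(c,w(v,P[q] if q!="b" else (v[3],0,.036)))-p for c,q,p in O])
r=least_squares(f,[.53,.04,2.86,-.08],loss="soft_l1",f_scale=2)
print(r.x);print([(o[0],o[1],np.round(e,1)) for o,e in zip(O,r.fun.reshape(-1,2))])
j=r.x
for x in(-.16,-.085,0,.117,.145):print(x,w(j,(x,0,0)))
E
```

```text
scene [[304.6, 225.8], [307.4, 272.0], [230.0, 250.7]]
top [[306.2, 225.5], [394.8, 155.5], [427.4, 249.3]]
[ 0.51482439  0.11145267  2.88446837 -0.07031968]
[('scene', 'jig', array([-0.8, -1.4])), ('scene', 'stop_face', array([-1.8,  1.5])), ('scene', 'handle_pivot', array([1.6, 0. ])), ('scene', 'handle_tip', array([-0.3,  0.5])), ('scene', 'b', array([1.6, 1.2])), ('top', 'jig', array([2.3, 1.6])), ('top', 'stop_face', array([-0.8,  3.6])), ('top', 'handle_pivot', array([-0.9, -1.8])), ('top', 'handle_tip', array([ 0.6, -0.3])), ('top', 'b', array([ 0.1, -1.3]))]
-0.16 [0.66956444 0.0707646  0.        ]
-0.085 [0.59703004 0.08983714 0.        ]
0 [0.51482439 0.11145267 0.        ]
0.117 [0.40167074 0.14120582 0.        ]
0.145 [0.37459123 0.14832624 0.        ]
```

```bash
cat >> h.py <<'E'
def go(pw,rz_world_x=None):
    "tool-frame shift (cm) to world pw, and turn to set tool x to world angle"
    s=env.sense();T=R.from_quat(s["tool_rot"])
    d=T.inv().apply(np.array(pw)-s["position"])*100
    tr=None
    if rz_world_x is not None:
        a=rz_world_x;G=R.from_matrix(np.array([[np.cos(a),np.sin(a),0],[np.sin(a),-np.cos(a),0],[0,0,-1]]).T)
        tr=(T.inv()*G).as_rotvec()
    print("shift cm",np.round(d,1),"turn",tr)
E
python3 - <<'E'
from h import *
C=[((-.145,-.075,.018),(283,178)),((-.145,.075,.018),(358,198)),((.145,.075,.018),(315,350)),((.145,-.075,.018),(237,327))]
r=least_squares(lambda v:np.concatenate([proj("top",w(v,p))-q for p,q in C]),[.51,.11,2.88])
j=r.x;print(j,r.fun)
go(w(j,(-.155,0,.2)),j[2]-np.pi)
E
```

```text
[0.51481789 0.10750759 2.86708395] [-1.40724117 -2.29700881  1.6386063   0.13817888  0.77849684  1.24120685
 -1.00910217  0.7779977 ]
shift cm [ 65.8 -51.3   3.1] turn [-1.26465923e-04  1.10243706e-05  5.41298077e-01]
```

servo_tool(motion=[[[0,0,0.13,4,-3,0,-1],[0,0,0.26,8,-6.2,0,-1],[0,0,0.4,12,-9.4,0,-1],[0,0,0.54,16,-12.5,0,-1],[0,0,0.54,20,-15.6,0,-1],[0,0,0.54,24,-18.7,0,-1],[0,0,0.54,28,-21.8,0,-1],[0,0,0.54,31.5,-24.6,0,-1]]])

```text
clock: 2.1
position: [0.4047, -0.2808, 0.2317]
tool_rot: [0.991, -0.136, 0.0, 0.0]
force: [0.8, -0.0, -0.2]
grip_width: 0.0003
grip_force: 0.0
```

```bash
python3 - <<'E'
from h import *
j=(.515,.109,2.873);go(w(j,(-.155,0,.2)),j[2]-np.pi)
E
```

```text
shift cm [ 15.6 -40.6   3.2] turn [ 0.00043592 -0.00105025 -0.00490629]
```

servo_tool(motion=[[[0,0,0,1.8,-4.6,0,-1],[0,0,0,3.6,-9.3,0,-1],[0,0,0,5.4,-14,0,-1],[0,0,0,7.2,-18.6,0,-1],[0,0,0,9,-23.2,0,-1],[0,0,0,10.8,-27.9,0,-1],[0,0,0,12.5,-32.5,0,-1],[0,0,0,14,-36.5,0,-1]]])

```text
clock: 2.9
position: [0.6382, 0.0335, 0.2313]
tool_rot: [0.991, -0.136, 0.0, -0.0]
force: [0.3, -0.5, 1.1]
grip_width: -0.0004
grip_force: 0.0
```

servo_tool(motion=[[[0,0,0,0.8,-2.5,0,-1],[0,0,0,1.5,-4,0,-1],[0,0,0,1.5,-4,3,-1],[0,0,0,1.5,-4,3,-1]]])

```text
clock: 3.3
position: [0.6601, 0.0655, 0.1967]
tool_rot: [0.991, -0.136, -0.004, 0.001]
force: [-0.4, -0.3, -1.2]
grip_width: 0.0
grip_force: 0.0
```

```bash
python3 - <<'E'
from h import *
import cv2
j=(.515,.109,2.873);go(w(j,(-.155,0,.036)),j[2]-np.pi)
print(env.sense()["position"])
im=env.get_image("wrist");cv2.imwrite("pics/w1.png",im[:,:,::-1])
for q in("block_center","stop_face"):
  r=env.place_of("wrist",q);print([(d["position"],d["score"]) for d in r])
print("pred",proj("wrist",w(j,(-.07,0,.036))),proj("wrist",w(j,(0,0,.036))),proj("wrist",w(j,(-.1425,0,.018))))
E
```

```text
shift cm [ 0.5 -0.4 16.1] turn [ 0.00239724  0.00755203 -0.0045372 ]
[0.66006487 0.06550341 0.19667962]
[([546.7, 290.7], 0.92), ([452.7, 102.1], 0.75)]
[([307.5, 372.8], 0.59)]
pred [308.72154502 308.71345266] [309.35991162 375.13355733] [308.13428709 226.86198322]
```

View pics/w1.png

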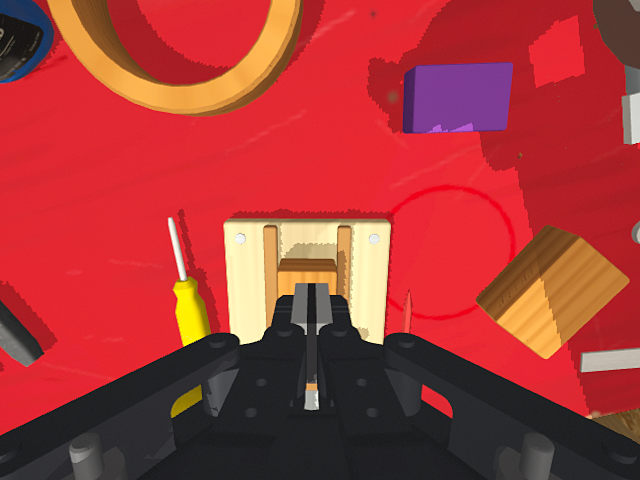

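The wrist view shows the jig's near end centred on column 308, with the channel rails at 270 and 344 and the block between them. That matches the estimate, so I'll go down behind the block.

servo_tool(motion=[[[0,0,0,0.4,-0.4,4,-1],[0,0,0,0.4,-0.4,8,-1],[0,0,0,0.4,-0.4,12,-1],[0,0,0,0.4,-0.4,14.5,-1],[0,0,0,0.4,-0.4,15.8,-1],[0,0,0,0.4,-0.4,16,-1],[0,0,0,0.4,-0.4,16,-1]]])

```text
clock: 4.15
position: [0.6685, 0.0681, 0.0432]
tool_rot: [0.991, -0.136, 0.001, -0.0]
force: [0.2, -0.5, 1.2]
grip_width: 0.0001
grip_force: 0.0
```

servo_tool(motion=[[[0,0,0,-1,0,0,-1],[0,0,0,-2,0,0,-1],[0,0,0,-2.8,0,0,-1],[0,0,0,-3.4,0,0,-1],[0,0,0,-4,0,0,-1],[0,0,0,-4.5,0,0,-1],[0,0,0,-5,0,0,-1],[0,0,0,-5,0,0,-1]]])

```text
clock: 4.95
position: [0.6184, 0.0821, 0.0411]
tool_rot: [0.991, -0.136, -0.0, -0.0]
force: [-0.5, 0.5, -0.1]
grip_width: -0.0001
grip_force: 0.0
```

```bash
python3 - <<'E'
from h import *
import cv2
j=(.515,.109,2.873);go(w(j,(-.086,0,.036)),j[2]-np.pi)
im=env.get_image("top")[150:370,210:390];cv2.imwrite("pics/t2.png",cv2.resize(im[:,:,::-1],None,fx=2.7,fy=2.7))
E
```

```text
shift cm [-2.1  0.2  0.5] turn [ 8.37532311e-05  6.98322319e-04 -4.41473406e-03]
```

View pics/t2.png

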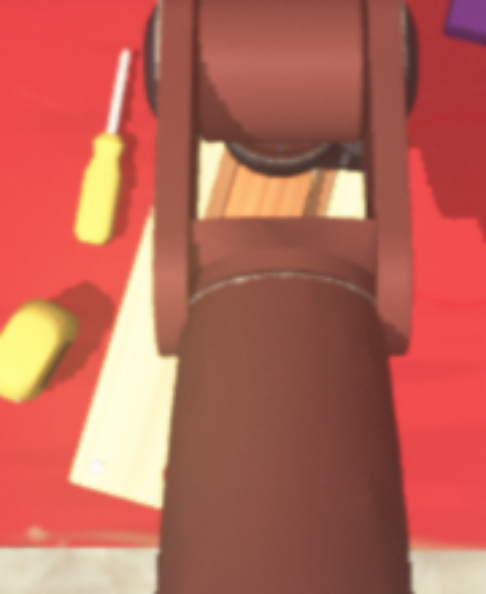

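The top view is hidden by the forearm; the block shows between the rails. I'll keep pushing and watch the force.

servo_tool(motion=[[[0,0,0,-0.4,0.1,0.2,-1],[0,0,0,-0.8,0.2,0.2,-1],[0,0,0,-1.1,0.2,0.2,-1],[0,0,0,-1.4,0.2,0.2,-1],[0,0,0,-1.6,0.2,0.2,-1],[0,0,0,-1.6,0.2,0.2,-1]]])

```text
clock: 5.6
position: [0.6028, 0.0844, 0.0392]
tool_rot: [0.991, -0.136, -0.0, 0.0]
force: [1.5, 0.3, -0.7]
grip_width: 0.0
grip_force: 0.0
```

servo_tool(motion=[[[0,0,0,-0.2,0,0,-1],[0,0,0,-0.4,0,0,-1],[0,0,0,-0.4,0,0,-1]]])

```text
clock: 5.9
position: [0.5991, 0.0855, 0.0393]
tool_rot: [0.991, -0.136, -0.0, -0.0]
force: [-0.3, -0.1, -0.8]
grip_width: 0.0
grip_force: 0.0
```

servo_tool(motion=[[[0,0,0,-0.2,0,0,-1],[0,0,0,-0.4,0,0,-1],[0,0,0,-0.4,0,0,-1]]])

```text
clock: 6.2
position: [0.5974, 0.0859, 0.0406]
tool_rot: [0.991, -0.136, 0.003, 0.0]
force: [4.6, -2.3, -0.8]
grip_width: -0.0003
grip_force: 2.4
```

```bash
python3 - <<'E'
from h import *
import cv2
j=(.515,.109,2.873);go(w(j,(-.086,0,.036)),j[2]-np.pi)
im=env.get_image("scene")[200:330,250:440];cv2.imwrite("pics/s2.png",cv2.resize(im[:,:,::-1],None,fx=4,fy=4,interpolation=cv2.INTER_CUBIC))
E
```

```text
shift cm [ 0.  -0.   0.5] turn [-0.00027909 -0.00519315 -0.00454278]
```

View pics/s2.png

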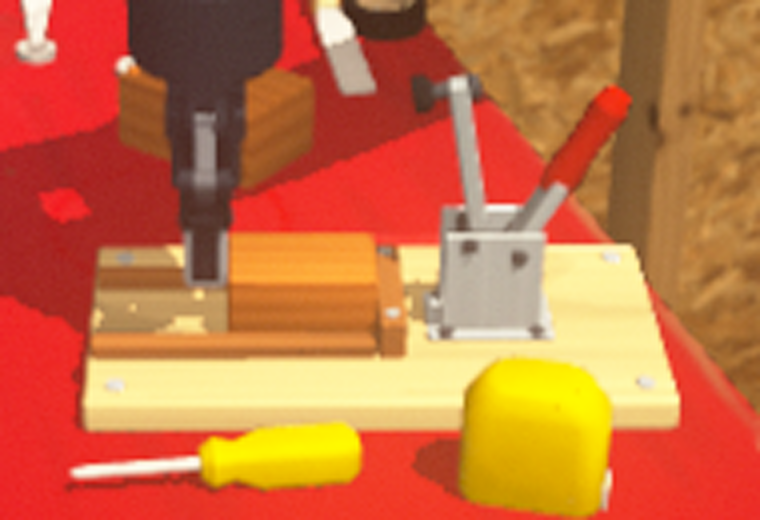

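The side view shows the block touching the stop at crop column 378, the finger at its rear end and the clamp open. One firmer push will confirm it is seated.

servo_tool(motion=[[[0,0,0,-0.2,0,0,-1],[0,0,0,-0.4,0,0,-1],[0,0,0,-0.4,0,0,-1]]])

```text
clock: 6.55
position: [0.5971, 0.0861, 0.0428]
tool_rot: [0.991, -0.136, 0.007, 0.0]
force: [9.7, -5.0, 0.4]
grip_width: -0.0003
grip_force: 5.9
```

The block is seated: the force rose without the tool moving. Now back off, lift and go over to the handle side.

servo_tool(motion=[[[0,0,0,2,0,0,-1],[0,0,0,4,0,0,-1],[0,0,0,4,0,-4,-1],[0,0,0,4,0,-8,-1],[0,0,0,4,0,-12,-1],[0,0,0,4,0,-16,-1],[0,0,0,4,0,-20,-1],[0,0,0,4,0,-20,-1]]])

```text
clock: 7.35
position: [0.6331, 0.077, 0.2477]
tool_rot: [0.991, -0.136, 0.006, -0.001]
force: [0.7, 0.4, 0.8]
grip_width: 0.0004
grip_force: 0.0
```

```bash
python3 - <<'E'
from h import *
import cv2
print(env.sense()["position"])
j=(.515,.109,2.873);go(w(j,(.16,0,.235)),j[2]-np.pi)
im=env.get_image("wrist");cv2.imwrite("pics/w3.png",im[:,:,::-1])
for p in[(-.1125,-.025,.054),(-.1125,.025,.054),(-.075,-.025,.054),(-.075,.025,.054)]:print(p,proj("wrist",w(j,(p[0]+.0375 if 0 else p[0],*p[1:]))))
E
```

```text
[0.63312175 0.07698197 0.247722  ]
shift cm [-28.3   0.2   0.9] turn [-0.00368619 -0.01166394 -0.00446496]
(-0.1125, -0.025, 0.054) [285.40978887 224.07871554]
(-0.1125, 0.025, 0.054) [339.5986549  223.78826882]
(-0.075, -0.025, 0.054) [286.35575111 262.65170952]
(-0.075, 0.025, 0.054) [339.04558506 262.38613838]
```

View pics/w3.png

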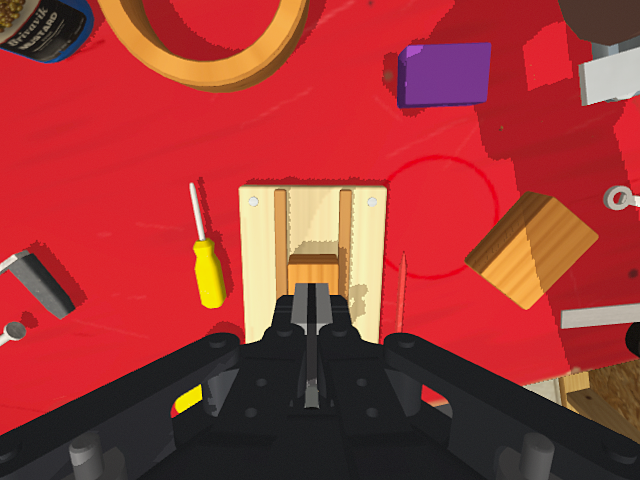

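The wrist view shows the block's rear top edge at row ~264, against a predicted 262.5 for home, so the block is home. I'll cross over the clamp.

servo_tool(motion=[[[0,0,0,-4,0,0,-1],[0,0,0,-8,0,0,-1],[0,0,0,-12,0,0,-1],[0,0,0,-16,0,0,-1],[0,0,0,-20,0,0,-1],[0,0,0,-24,0.2,0,-1],[0,0,0,-27,0.2,0,-1],[0,0,0,-28.5,0.2,0,-1]]])

```text
clock: 8.2
position: [0.3522, 0.1521, 0.2371]
tool_rot: [0.991, -0.136, -0.002, 0.0]
force: [1.3, 0.2, -0.1]
grip_width: 0.0003
grip_force: 0.0
```

```bash
python3 - <<'E'
from h import *
import cv2
print(env.sense()["position"])
j=(.515,.109,2.873);go(w(j,(.16,0,.13)),j[2]-np.pi)
im=env.get_image("scene");cv2.imwrite("pics/s4.png",im[:,:,::-1])
env.get_image("wrist");r=env.place_of("wrist","handle_tip");print(r,proj("wrist",w(j,(.117,0,.148))))
E
```

```text
[0.35224726 0.15208603 0.23707145]
shift cm [ 0.9 -0.2 10.7] turn [ 0.00115324  0.00331381 -0.00336763]
[{'position': [303.8, 161.9], 'score': 0.9}] [309.5184566  166.99050832]
```

View pics/s4.png

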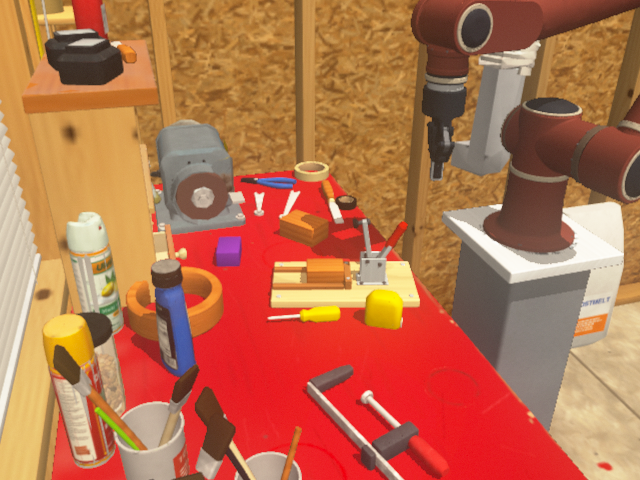

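The scene view shows the block at (326,270) against the stop, and the clamp open with its handle at (398,237). The gripper is on the robot side of it. I'll lower it, then push.

servo_tool(motion=[[[0,0,0,0.4,-0.4,3,-1],[0,0,0,0.6,-0.4,6,-1],[0,0,0,0.6,-0.4,9,-1],[0,0,0,0.6,-0.4,10.5,-1],[0,0,0,0.6,-0.4,10.5,-1]]])

```text
clock: 8.85
position: [0.3601, 0.1531, 0.1304]
tool_rot: [0.991, -0.137, -0.004, 0.001]
force: [-0.8, 0.3, -0.4]
grip_width: 0.0001
grip_force: 0.0
```

servo_tool(motion=[[[0,0,0,1,0,0,-1],[0,0,0,2,0,0,-1],[0,0,0,3,0,0,-1],[0,0,0,3.7,0,0,-1],[0,0,0,4.4,0,0,-1],[0,0,0,5.1,0,0,-1]]])

```text
clock: 9.45
position: [0.412, 0.1403, 0.1354]
tool_rot: [0.991, -0.136, -0.0, -0.0]
force: [-2.8, 1.2, 2.8]
grip_width: 0.0002
grip_force: 1.9
```

Contact with the handle; continuing.

servo_tool(motion=[[[0,0,0,0.8,0,0.3,-1],[0,0,0,1.6,0,0.3,-1],[0,0,0,2.4,0,0.3,-1],[0,0,0,3.2,0,0.3,-1],[0,0,0,4,0,0.3,-1],[0,0,0,4.5,0,0.3,-1],[0,0,0,4.5,0,0.3,-1]]])

```text
clock: 10.15
position: [0.4551, 0.1278, 0.1314]
tool_rot: [0.991, -0.136, 0.0, 0.0]
force: [0.4, -0.5, -0.1]
grip_width: 0.0002
grip_force: 0.0
```

```bash
python3 - <<'E'
from h import *
import cv2
im=env.get_image("scene")[200:330,250:440];cv2.imwrite("pics/s5.png",cv2.resize(im[:,:,::-1],None,fx=4,fy=4,interpolation=cv2.INTER_CUBIC))
E
```

```text
(no output)
```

View pics/s5.png

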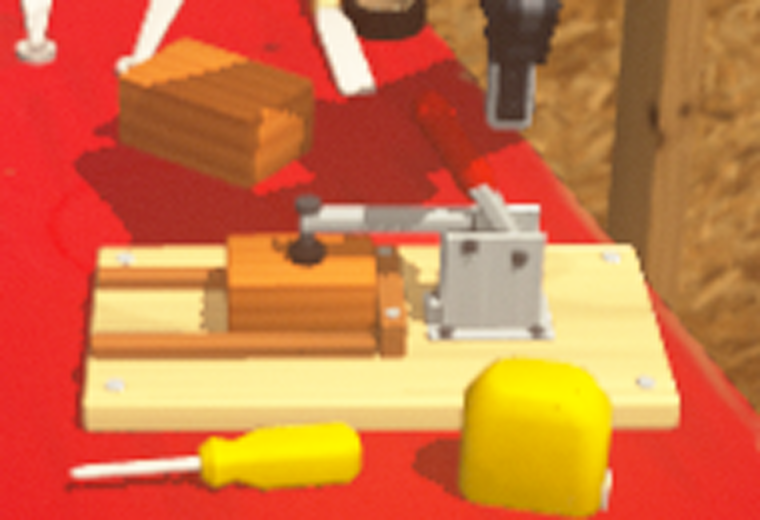

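The clamp has snapped shut: the pad is on the block at crop (305,250), the block touches the stop, and the finger is clear of the handle. I'll back away, lift and hand in.

servo_tool(motion=[[[0,0,0,-2,0,0,-1],[0,0,0,-4,0,0,-1],[0,0,0,-5,0,-3,-1],[0,0,0,-5,0,-7,-1],[0,0,0,-5,0,-10,-1],[0,0,0,-5,0,-10,-1],[0,0,0,-5,0,-10,-1]]])

```text
clock: 10.9
position: [0.4064, 0.1417, 0.2319]
tool_rot: [0.991, -0.136, 0.001, -0.0]
force: [-0.4, 1.1, -0.1]
grip_width: 0.0001
grip_force: 0.0
```

```bash
python3 - <<'E'
from bench import env
s=env.sense();print(s["clock"],s["position"],s["force"]);print(env.close_job())
E
```

```text
10.9 [0.40640201 0.14165329 0.23192031] [-0.39908729  1.08396689 -0.11537315]
the job is handed in; nothing more can be done
None
```

The job is handed in at 10.9 s: the block was pushed home against the stop with the clamp open, the clamp then snapped shut with its pad on the block, the other items were left alone, and the arm finished clear.

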